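# Shut the rings of the couplet file

### The job

The lever arch file of red sheets lies open flat with its rings open: push its steel lever over, past the dead point, until it snaps down and the rings are locked shut, and press the black compressor bar down its posts until it lies on the sheets. This is all pushing: pick nothing up, do not lift the file or shove it about, and leave the other things on and around it where they are.

Things in the scene. Friction and masses are not known exactly. Their poses are not given: they have to be found in the camera images.
- file: Loose lever arch file, 1.9 to 2.8 kg with its sheets, opened flat: blue board 318 mm along its x, 650 mm along y (y = -245 to +405 mm), 3 mm thick. Origin on the table under the middle of the ring mechanism; x along the spine, y from the sheets towards the empty front cover, z up. Steel base plate 150 x 72 mm, top 6 mm up. A4 sheets fill x = +/-148, y = -22 to -232 mm, top 25 mm up.
- lever_pivot (a point): The lever's hinge axis (parallel to the file's x), at x = 0, y = -8, z = 14.5 mm of the file.
- lever_tip (a point): Middle of the rolled end (7 mm thick, 30 mm wide along the file's x) of the flat steel lever, 75 mm from the pivot; the strip is 18 to 24 mm wide, 2 mm thick. Open, it stands upright, tip 89 mm above the table, leaning 5 degrees to the sheets (-y). It is pushed from its -y side, over towards the file's +y and down, in an arc about the pivot.
- lever (a joint): Lever angle, rad: 0 = open; 1.58 = locked down (end stop), 4 degrees above level, tip at y = 67, z = 20 mm of the file. Its angle above the file's +y is 1.65 minus this value. A spring drives it back open below about 1.15 (the dead point) and snaps it down above; it takes about 7 N at the tip from the start to 0.6, falling to none at the dead point. The arches follow it.
- bar (a joint): How far the compressor bar has been pressed down its posts from their top, m: 0.018 = lying on the sheets (end of travel). Starts between 0 and 0.006. It stays where it is left and slides at about 3 N.
- bar_top (a point): Middle of the upper face of the black compressor bar (114 mm along the file's x, 18 mm wide, 5 mm thick) at x = 0, y = -34 mm of the file, upper face 48.5 mm above the table at joint value 0, 30.5 mm when down.
- weight: Loose black paperweight bar 220 x 34 x 28 mm lying on the front cover; origin under its centre.
- seal: Loose stone seal, 26 mm square, 66 mm tall, standing on the front cover; origin under its centre.
- paste: Loose round white porcelain box, 74 mm wide, 38 mm tall, on the front cover; origin under its centre.
- glass: Loose clear glass car-shaped paperweight 85 x 42 x 40 mm standing on the sheets; origin under its centre.
- flask: Loose steel flask, 66 mm wide, 240 mm tall, on the table; origin under its centre.
- gel: Loose white pump bottle 78 x 46 mm, 174 mm tall, on the table; origin under its centre.
- inkcup: Loose clear cup of black ink, 86 mm wide, 75 mm tall, on the table; origin under its centre.
- punch: Loose black and steel two-hole punch 110 x 75 x 66 mm, on the table; origin under its centre.
- ring_mid (a point): Point midway between the two posts, at x = 0, y = -34, z = 54 mm of the file (post tops). Posts 6.4 mm thick at x = +/-40 mm. The steel arches (wire 4.4 mm) also stand at x = +/-40 mm: open, they lean towards +y (feet at y = 20 mm, at most 87 mm high); shut, they reach from y = 20 to the posts, 79 mm high. So 74 mm along x is clear between them for the lever and the middle of the bar.

How it is judged:
By the outcome, as a careful person would: the job done as asked, in the order asked, and still so for the second after the job is handed in, with the robot touching nothing.
It also fails if it takes over 48 s, if anything falls off the work surface, if the arm or the gripper's body presses on something with over 40 N, if the wrist force passes 120 N, or if a joint passes its speed limit or range.

### The arm

A 6-joint arm with a two-finger parallel gripper is mounted at the origin on the work surface. World frame = base frame: x ahead of the robot, y to its left, z up, the work surface at z = 0. Lengths are in mm, angles in rad, forces in N, time in s.
With the tool pointing down it reaches from about 325 to 900 mm from the base axis. Payload 6.1 kg.
Tool frame: the origin (TCP) lies at the very end of the fingers, on their centre line; the grasp point (between the pads) lies 19 mm behind it (ctrl.hold_point_z is the distance from the TCP to the grasp point, in mm); z points along the fingers, y is the direction in which the jaws open and shut (so a half turn about z gives the same grasp; the last joint's range is limited). The gripper opens to 85 mm and grips with 20 to 120 N. Pads are 22 mm wide; open, the fingers measure 114 mm over their backs; the gripper's body (76 mm by 85 mm) begins 54 mm behind the grasp point. The pads swing forward as they close: fully open they stand 13 mm farther back than shut.
Start: joints at [-1.411, 0.22, 1.526, -0, 1.395, -0.126], TCP at [176.196, -599.642, 231.3] pointing down, gripper open.
Joint ranges: [-2.98, 2.98], [-0.91, 2.08], [0.09, 2.57], [-1.24, 4.39], [0.2, 2.65], [-2.68, 2.68]. Speed limits (rad/s): [2.57, 2.57, 3.01, 3.14, 3.14, 3.14].

### API

Orientations are given as a unit quaternion [w, x, y, z].
In Python, from rig import sensors, cams, job, spotter, ctrl gives the robot as it stands.
- The arm moves only by the tool send_rows, never from a script. Its argument "targets" is one flat list of numbers, 7 for each row, row after row: the turn, a rotation vector about the world's x, y, z in degrees, then the shift along the world's x, y, z in mm, then the closure, from 0 (fully open) to 1 (shut). In form: [ax, ay, az, x, y, z, claw, ax, ay, az, x, y, z, claw, ...]. A call has 1 to 10 rows; each row shifts and turns the commanded pose from where the row before left it; what a row does not reach is not made up. A row lasts 1/12 s, in which the tool goes at most 41.7 mm and 7.16 degrees, less where a joint would pass 70% of its speed; a pose out of reach is approached as far as the arm can. A call is refused whole if a number of a shift passes 41.7 or a number of a turn 7.16, either way. A call with a gripper value outside its range is refused whole. The fingers move at their own pace and stop on an object; "force" is the grip in N (left out, the last holds). Time passes only in rows, so rows that do not move let the fingers close. It gives the time, the measured TCP pose, the force and the opening at its end, in the units of the state.
- sensors.sense(): the state, without advancing time (a new reading comes with each control period).
- cams.read_camera(name): name is "side" or "top"; returns a dict with "img" (384x512x3 uint8, red, green, blue), "fovy" (degrees; the focal length in pixels is half the picture's height over the tangent of half this angle, whatever the lens; pixels are square), "cx", "cy" (the principal point, pixels), "distortion" ([k1, k2, p1, p2, k3] as OpenCV has them; the pictures are not rectified), "eye" and "attitude" of the camera in the world. Camera axes: x right, y down, z forward; pixel columns grow to the right and rows downward; lengths in mm; the calibration is good to about 2 mm. A picture is of the moment at which its call begins. There is no depth.
- job.hand_in(): hands the job in, once; it reports no verdict.
Trained networks look in the newest picture that a camera, given by its name, has taken for a name from the list of things; names that differ only in an ending like _2 or _b are one class to them, and where a whole thing is asked for, a point or a joint stands for the part that bears it (a point fixed in the world has none). Each returns a list of dicts, best first, with "confidence" (0 to 1); they miss things now and then, are a little off and sometimes report something else, mostly with a low value. They report only what shows in the picture. A call takes as long as a camera call.
- spotter.silhouettes(camera, query): "pixels" (384x512 bool, what is visible of it) and "rect" ([left, top, right, bottom] as shares, 0 to 1, of the picture: columns of its width, rows of its height, round what is visible of it).
- spotter.pinpoint(camera, query): "at" ([column, row] as shares, 0 to 1, of the picture: columns of its width, rows of its height: a listed point, or the origin of a listed thing).
The state is a dict: "time_s": time; "joint_pos": joint angles; "qd": joint speeds; "tau": joint torques, N m; "ee_pos": TCP position; "eef_rot": TCP orientation; "wrist_force": force on the tool from outside, world axes, zero at the start; "moment": the same for the moment, N m; "gripper_width": finger opening in mm.
Only numpy, scipy, OpenCV 4.12 (cv2) and the standard library are available. Lean on these libraries where they do the work, as an engineer would, in place of code of your own. Each camera call takes 0.05 s, during which the arm holds its last target. There are 200 camera calls.

## Working session

There is one attempt and no reset: what is moved stays moved. The work goes in short steps, Python scripts to look and compute and a tool call to move; the robot and the scene stay as the last step left them, time stands still between calls to the robot, and variables do not carry over. Pictures are saved under pics/ and viewed, about 8 in all and at most 12, crops included, and the job is handed in when it is done.

Besides the shell and the picture viewer there is one more tool, called after "Request:" as name(argument=value, ...) on one line, values as JSON. send_rows: Moves the arm, as the interface text tells. Its arguments: {"type":"object","properties":{"targets":{"type":"array","items":{"type":"number"}},"force":{"type":"number"}},"required":["targets"]}

```bash
mkdir -p pics; cat > h.py <<'E'
import numpy as np, cv2
from scipy.spatial.transform import Rotation as R
from rig import sensors, cams, job, spotter, ctrl
def cam(n):
    c=cams.read_camera(n); f=192/np.tan(np.radians(c['fovy'])/2)
    c['K']=np.array([[f,0,c['cx']],[0,f,c['cy']],[0,0,1.]])
    a=np.array(c['attitude'],float)
    c['R']=a if a.shape==(3,3) else R.from_quat(a,scalar_first=True).as_matrix()
    c['e']=np.array(c['eye'],float); c['D']=np.array(c['distortion'],float); return c
def ray(c,uv):
    p=cv2.undistortPoints(np.array([[uv]],float),c['K'],c['D'])[0,0]
    return c['R']@np.array([p[0],p[1],1])
def atz(c,uv,z):
    d=ray(c,uv); return c['e']+d*(z-c['e'][2])/d[2]
def proj(c,P):
    P=np.atleast_2d(P).astype(float); rv=cv2.Rodrigues(c['R'].T)[0]
    return cv2.projectPoints(P,rv,-c['R'].T@c['e'],c['K'],c['D'])[0][:,0]
def tri(c1,u1,c2,u2):
    d1,d2=ray(c1,u1),ray(c2,u2); A=np.stack([d1,-d2],1)
    s=np.linalg.lstsq(A,c2['e']-c1['e'],rcond=None)[0]
    p,q=c1['e']+s[0]*d1,c2['e']+s[1]*d2; return (p+q)/2,np.linalg.norm(p-q)
E
python3 - <<'E'
from h import *
s=sensors.sense(); print({k:np.round(v,3) for k,v in s.items()})
cc={n:cam(n) for n in('top','side')}
for n,c in cc.items():
    cv2.imwrite(f'pics/{n}0.png',c['img'][...,::-1]); print(n,c['e'],c['attitude'],c['fovy'],c['D'])
Z=dict(file=0,lever_pivot=14.5,lever_tip=89,bar_top=46,ring_mid=54,weight=3,seal=3,paste=3,glass=25,flask=0,gel=0,inkcup=0,punch=0)
for q,z in Z.items():
    for n in cc:
        for r in spotter.pinpoint(n,q)[:1]:
            uv=np.array(r['at'])*[512,384]; print(q,n,uv.round(1),round(r['confidence'],2),atz(cc[n],uv,z).round(1))
E
```

```text
{'time_s': np.float64(0.0), 'joint_pos': array([-1.411,  0.221,  1.528, -0.   ,  1.395, -0.126]), 'qd': array([ 0.002,  0.   ,  0.   , -0.   ,  0.   ,  0.001]), 'tau': array([ 0.0000e+00, -4.9690e+01, -3.8939e+01, -0.0000e+00,  1.1000e-02,
       -0.0000e+00]), 'ee_pos': array([ 176.094, -599.037,  230.175]), 'eef_rot': array([-0.001,  0.99 ,  0.142, -0.   ]), 'wrist_force': array([ 0.828,  0.396, -0.545]), 'moment': array([-0.019, -0.078, -0.019]), 'gripper_width': np.float64(85.279)}
top [ 278.57798672   -8.02554653 1350.95228806] [-0.0788737   0.74189669 -0.66248582  0.06693861] 51.882575847821194 [-0.0946714  0.         0.         0.         0.       ]
side [-245.34262558 1058.22198076 1224.9772007 ] [ 0.13641431 -0.29032667  0.86110433 -0.39446279] 44.547955518132156 [-0.1309445  0.         0.         0.         0.       ]
file top [263.3 179.8] 0.88 [594.    9.4   0. ]
file side [255.1 204.5] 0.57 [580.6   7.3   0. ]
lever_pivot top [259.7 176.6] 0.88 [600.5  23.   14.5]
lever_pivot side [250.7 201.5] 0.96 [594.9  16.3  14.5]
lever_tip top [265.  176.7] 0.46 [584.1   3.9  89. ]
[... 314 characters left out ...]
ight side [196.7 253.7] 0.8 [585.8 331.9   3. ]
seal top [202.5 159.4] 0.41 [643.1 232.4   3. ]
seal side [206.7 232.2] 0.54 [627.8 233.5   3. ]
paste top [191.1 203.9] 0.54 [479.8 249.2   3. ]
paste side [231.4 253.2] 0.87 [491.4 256.9   3. ]
glass side [281.  186.4] 0.75 [ 546.7 -117.    25. ]
flask top [111.8 180.2] 0.64 [532.3 545.9   0. ]
flask side [162.7 306.5] 0.8 [522.  558.9   0. ]
gel top [428.6 258. ] 0.91 [ 384.  -585.9    0. ]
gel side [373.2 149. ] 0.48 [ 382.  -603.8    0. ]
inkcup top [418.5 221.2] 0.73 [ 507.8 -545.3    0. ]
inkcup side [341.6 147.1] 0.6 [ 503.  -529.4    0. ]
punch top [ 93.2 212.8] 0.76 [408.8 591.    0. ]
punch side [179.2 335.6] 0.91 [407.2 602.5   0. ]
```

```bash
python3 - <<'E'
import cv2
t=cv2.imread('pics/top0.png')[90:270,130:370]; s=cv2.imread('pics/side0.png')[120:300,170:370]
cv2.imwrite('pics/t1.png',cv2.resize(t,None,fx=3.3,fy=3.3,interpolation=cv2.INTER_CUBIC))
cv2.imwrite('pics/s1.png',cv2.resize(s,None,fx=3.3,fy=3.3,interpolation=cv2.INTER_CUBIC))
E
```

```text
(no output)
```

View pics/t1.png

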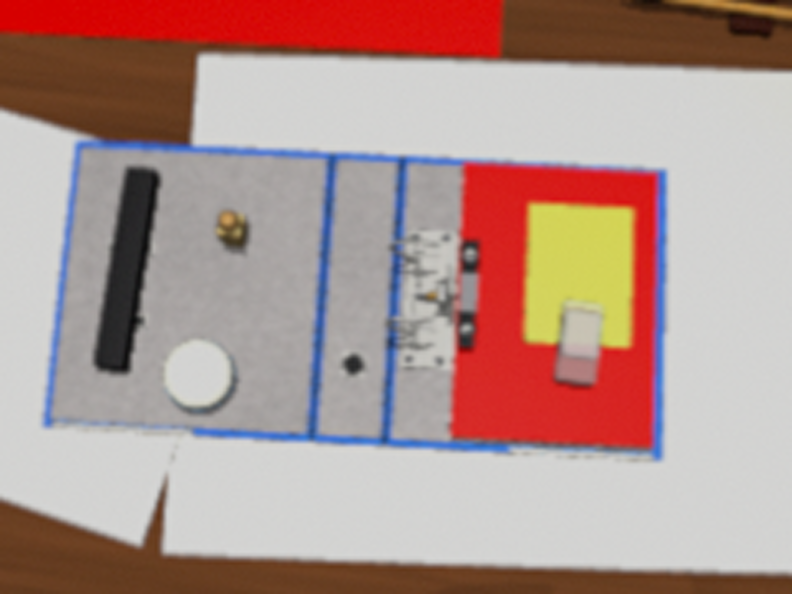

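View pics/s1.png

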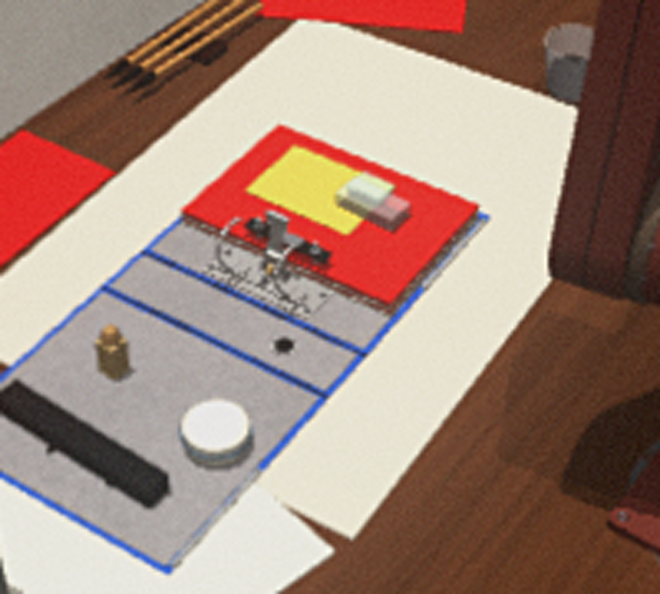

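```bash
python3 - <<'E'
from h import *
from scipy.optimize import least_squares
T,S=cam('top'),cam('side')
t=lambda u,v:np.array([u,v])/3.3+[130,90]-0.35
s=lambda u,v:np.array([u,v])/3.3+[170,120]-0.35
obs=[(T,t(80,143),(159,405,3)),(T,t(665,170),(159,-245,3)),(T,t(660,458),(-159,-245,3)),(T,t(45,425),(-159,405,3)),
(T,t(471,241),(57,-34,46)),(T,t(466,347),(-57,-34,46)),
(S,s(170,572),(-159,405,3)),(S,s(487,215),(-159,-245,3)),(S,s(280,125),(148,-232,25)),(S,s(480,207),(-148,-232,25)),(S,s(183,209),(148,-22,25))]
def W(p,P):
    c,q=np.cos(p[2]),np.sin(p[2]); return np.array([p[0]+c*P[0]-q*P[1],p[1]+q*P[0]+c*P[1],P[2]])
for name,o in(('all',obs),('top',obs[:6]),('side',obs[6:])):
    f=lambda p:np.concatenate([proj(c,W(p,P))[0]-uv for c,uv,P in o])
    r=least_squares(f,[590,10,0],x_scale=[100,100,1]); print(name,r.x[:2].round(1),np.degrees(r.x[2]).round(2),r.fun.reshape(-1,2).round(1).tolist())
    p=r.x
    for k,P in dict(tip=(0,-14.5,89),bar=(0,-34,46),piv=(0,-8,14.5)).items(): print(k,W(p,P).round(1),proj(T,W(p,P)).round(1),proj(S,W(p,P)).round(1))
E
```

```text
all [590.1  15.1] 3.33 [[-1.3, -0.8], [0.8, -0.1], [0.9, 1.0], [-0.7, 0.6], [0.1, -0.7], [0.0, -0.2], [-0.3, 0.7], [1.3, -0.1], [-0.3, -0.7], [-0.1, -1.1], [-0.6, 0.0]]
tip [590.9   0.6  89. ] [[266.2 174.8]] [[253.8 185. ]]
bar [592.  -18.9  46. ] [[271.7 178.2]] [[256.8 190.8]]
piv [590.5   7.1  14.5] [[263.9 179.9]] [[253.  200.7]]
top [590.2  15. ] 3.36 [[-1.3, -0.8], [0.8, -0.1], [0.9, 0.9], [-0.7, 0.6], [0.1, -0.7], [0.1, -0.2]]
tip [5.91e+02 5.00e-01 8.90e+01] [[266.2 174.8]] [[253.8 185. ]]
bar [592.2 -19.   46. ] [[271.7 178.1]] [[256.8 190.8]]
piv [590.6   7.   14.5] [[264.  179.8]] [[253.  200.6]]
side [589.9  15.3] 3.29 [[-0.4, 0.8], [1.4, 0.0], [-0.3, -0.7], [-0.0, -1.0], [-0.6, 0.0]]
tip [590.7   0.8  89. ] [[266.1 174.9]] [[253.8 185. ]]
bar [591.8 -18.6  46. ] [[271.6 178.2]] [[256.8 190.9]]
piv [590.3   7.3  14.5] [[263.8 179.9]] [[253.  200.7]]
```

Request:
send_rows(targets=[0, 0, 0, 21, 28, 0, 1, 0, 0, -6.5, 21, 28, 0, 1, 0, 0, -6.5, 21, 28, 0, 1, 0, 0, 0, 21, 28, 0, 1, 0, 0, 0, 21, 28, 0, 1, 0, 0, 0, 21, 28, 0, 1, 0, 0, 0, 21, 28, 0, 1, 0, 0, 0, 21, 28, 0, 1, 0, 0, 0, 21, 28, 0, 1, 0, 0, 0, 21, 28, 0, 1], force=40)

```text
time_s: 2.33
ee_pos: [387.0, -318.2, 231.6]
eef_rot: [0.0, 1.0, 0.029, 0.0]
wrist_force: [0.3, 0.1, 0.7]
gripper_width: -0.2
```

Request:
send_rows(targets=[0, 0, 0, 21, 28, 0, 1, 0, 0, 0, 21, 28, 0, 1, 0, 0, 0, 21, 28, 0, 1, 0, 0, 0, 21, 28, 0, 1, 0, 0, 0, 21, 28, 0, 1, 0, 0, 0, 21, 28, 0, 1, 0, 0, 0, 21, 28, 0, 1, 0, 0, 0, 21, 28, 0, 1, 0, 0, 0, 21, 28, 0, 1, 0, 0, 0, 14, 28, 0, 1])

```text
time_s: 3.17
ee_pos: [590.6, -38.0, 231.4]
eef_rot: [0.0, 1.0, 0.03, 0.0]
wrist_force: [1.0, -0.6, -0.0]
gripper_width: 0.1
```

Request:
send_rows(targets=[0, 0, 0, 0, 0, 0, 1, 0, 0, 0, 0, 0, 0, 1])

```text
time_s: 3.33
ee_pos: [589.5, -38.2, 231.1]
eef_rot: [0.0, 1.0, 0.031, -0.0]
wrist_force: [-0.5, -0.0, -0.1]
gripper_width: 0.0
```

Request:
send_rows(targets=[0, 0, 0, 3.5, -5, -30, 1, 0, 0, 0, 0, -5, -30, 1, 0, 0, 0, 0, 0, -30, 1, 0, 0, 0, 0, 0, -30, 1, 0, 0, 0, 0, 0, -20, 1, 0, 0, 0, 0, 0, -10, 1, 0, 0, 0, 0, 0, 0, 1, 0, 0, 0, 0, 0, 0, 1])

```text
time_s: 4.0
ee_pos: [592.7, -50.5, 81.8]
eef_rot: [0.0, 1.0, 0.029, -0.0]
wrist_force: [0.1, 0.2, 0.7]
gripper_width: 0.3
```

```bash
python3 - <<'E'
from h import *
ims=[]
p=np.array(sensors.sense()['ee_pos']);print(p)
for n,cc in(('top',(265,178)),('side',(254,190))):
    c=cam(n); i=c['img'][cc[1]-35:cc[1]+35,cc[0]-35:cc[0]+35,::-1]
    ims.append(cv2.resize(i,(395,395),interpolation=cv2.INTER_CUBIC)); print(proj(c,p))
cv2.imwrite('pics/c2.png',np.hstack(ims))
E
```

```text
[592.67716075 -50.49848706  81.82512577]
[[281.58977538 176.52601768]]
[[261.5812913  179.38864739]]
```

View pics/c2.png

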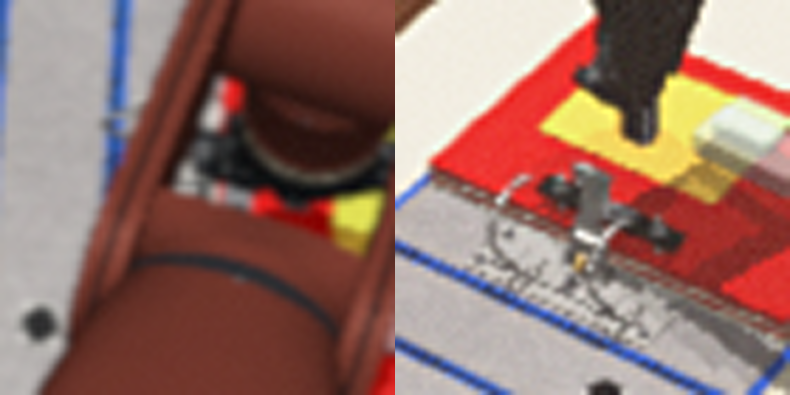

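Request:
send_rows(targets=[0, 0, 0, 0, 5, 0, 1, 0, 0, 0, -0.5, 5, 0, 1, 0, 0, 0, 0, 5, 0, 1, 0, 0, 0, -0.5, 4, 0, 1, 0, 0, 0, 0, 3, 0, 1, 0, 0, 0, 0, 3, 0, 1, 0, 0, 0, 0, 2, 0, 1])

```text
time_s: 4.68
ee_pos: [591.6, -22.0, 81.3]
eef_rot: [-0.0, 1.0, 0.03, -0.0]
wrist_force: [0.1, 0.1, 0.4]
gripper_width: -0.1
```

Request:
send_rows(targets=[0, 0, 0, 0, 2, 0, 1, 0, 0, 0, 0, 2, 0, 1, 0, 0, 0, 0, 2, 0, 1])

```text
time_s: 4.93
ee_pos: [591.6, -16.5, 81.2]
eef_rot: [-0.0, 1.0, 0.029, -0.0]
wrist_force: [-0.0, 0.9, 0.0]
gripper_width: -0.2
```

Request:
send_rows(targets=[0, 0, 0, 0, 2, 0, 1, 0, 0, 0, 0, 2, 0, 1])

```text
time_s: 5.1
ee_pos: [591.7, -13.4, 81.3]
eef_rot: [0.001, 1.0, 0.03, -0.0]
wrist_force: [-1.2, -6.5, 0.5]
gripper_width: 0.2
```

Request:
send_rows(targets=[0, 0, 0, 0, 2, 0, 1, 0, 0, 0, 0, 2, 0, 1])

```text
time_s: 5.27
ee_pos: [591.6, -10.3, 81.6]
eef_rot: [0.001, 1.0, 0.029, -0.0]
wrist_force: [-1.8, -6.8, 3.0]
gripper_width: -0.2
```

Request:
send_rows(targets=[0, 0, 0, 0, 4, 0, 1, 0, 0, 0, -0.5, 4, 0, 1, 0, 0, 0, 0, 4, 0, 1, 0, 0, 0, -0.5, 4, 0, 1, 0, 0, 0, 0, 4, -1, 1, 0, 0, 0, -0.5, 4, -1, 1, 0, 0, 0, 0, 3.6, -1, 1])

```text
time_s: 5.85
ee_pos: [590.1, 17.5, 78.9]
eef_rot: [0.001, 1.0, 0.029, -0.0]
wrist_force: [-4.5, -5.5, 4.4]
gripper_width: -0.2
```

Request:
send_rows(targets=[0, 0, 0, 0, 3.6, -1.6, 1, 0, 0, 0, 0, 3.6, -1.6, 1, 0, 0, 0, 0, 3.5, -1.6, 1, 0, 0, 0, 0, 0, 0, 1])

```text
time_s: 6.18
ee_pos: [590.3, 29.1, 74.1]
eef_rot: [0.001, 1.0, 0.03, 0.0]
wrist_force: [-2.7, -3.8, 5.2]
gripper_width: -0.1
```

```bash
python3 - <<'E'
from h import *
ims=[]
p=np.array(sensors.sense()['ee_pos']);print(p,sensors.sense()['moment'],sensors.sense()['wrist_force'])
for n,cc in(('top',(240,178)),('side',(254,210))):
    c=cam(n); i=c['img'][cc[1]-60:cc[1]+60,cc[0]-60:cc[0]+60,::-1]
    ims.append(cv2.resize(i,(395,395),interpolation=cv2.INTER_CUBIC)); print(proj(c,p))
cv2.imwrite('pics/c3.png',np.hstack(ims))
E
```

```text
[590.27431723  29.11163121  74.08073938] [-0.5861774   0.45792636  0.06969309] [-2.65391419 -3.81561077  5.19994648]
[[257.59492303 175.16241588]]
[[249.28192958 192.01845101]]
```

View pics/c3.png

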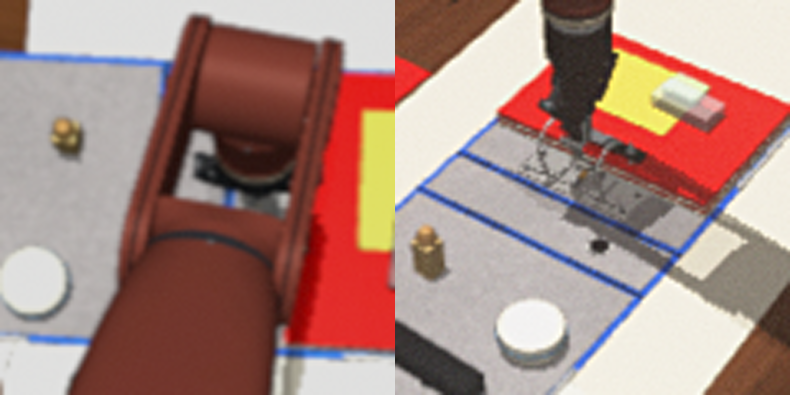

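Request:
send_rows(targets=[0, 0, 0, 0, 3.2, -2.2, 1, 0, 0, 0, -0.3, 3.2, -2.2, 1, 0, 0, 0, 0, 3.2, -2.2, 1, 0, 0, 0, 0, 2.8, -2.7, 1, 0, 0, 0, -0.3, 2.8, -2.7, 1, 0, 0, 0, 0, 2.8, -2.7, 1])

```text
time_s: 6.78
ee_pos: [590.2, 47.9, 59.0]
eef_rot: [-0.0, 1.0, 0.029, 0.001]
wrist_force: [0.2, -2.7, 3.7]
gripper_width: -0.3
```

Request:
send_rows(targets=[0, 0, 0, 0, 2.3, -3.2, 1, 0, 0, 0, -0.3, 2.3, -3.2, 1, 0, 0, 0, 0, 2.3, -3.2, 1, 0, 0, 0, 0, 1.7, -3.6, 1, 0, 0, 0, 0, 1.7, -3.6, 1, 0, 0, 0, 0, 1.7, -3.6, 1])

```text
time_s: 7.28
ee_pos: [588.4, 60.1, 37.3]
eef_rot: [-0.0, 1.0, 0.03, -0.001]
wrist_force: [-0.4, 0.0, 0.1]
gripper_width: -0.0
```

Request:
send_rows(targets=[0, 0, 0, -1, 8, 0, 1, 0, 0, 0, -1, 8, -2, 1, 0, 0, 0, 0, 0, -4, 1, 0, 0, 0, 0, 0, -3, 1, 0, 0, 0, 0, 0, -2, 1, 0, 0, 0, 0, 0, -1.5, 1, 0, 0, 0, 0, 0, 0, 1])

```text
time_s: 7.87
ee_pos: [587.0, 75.5, 25.5]
eef_rot: [0.0, 1.0, 0.029, -0.0]
wrist_force: [0.2, -0.9, -0.5]
gripper_width: -0.2
```

Request:
send_rows(targets=[0, 0, 0, 0, 0, -1, 1, 0, 0, 0, 0, 0, -1, 1, 0, 0, 0, 0, 0, 0, 1])

```text
time_s: 8.12
ee_pos: [587.5, 75.5, 23.9]
eef_rot: [0.0, 1.0, 0.029, 0.0]
wrist_force: [1.0, -0.4, -0.3]
gripper_width: 0.1
```

Request:
send_rows(targets=[0, 0, 0, 0, 0, -1, 1, 0, 0, 0, 0, 0, -0.7, 1, 0, 0, 0, 0, 0, 0, 1])

```text
time_s: 8.37
ee_pos: [587.8, 75.5, 23.2]
eef_rot: [0.0, 1.0, 0.029, 0.0]
wrist_force: [-2.0, -1.3, 6.9]
gripper_width: 0.1
```

Request:
send_rows(targets=[0, 0, 0, 0, 0, 20, 1, 0, 0, 0, 0, 0, 30, 1, 0, 0, 0, 0, 0, 30, 1, 0, 0, 0, 2, -30, 10, 1, 0, 0, 0, 2, -30, 0, 1, 0, 0, 0, 1.5, -30, 0, 1, 0, 0, 0, 0, -5, 0, 1, 0, 0, 0, 0, 0, 0, 1, 0, 0, 0, 0, 0, 0, 1])

```text
time_s: 9.12
ee_pos: [592.5, -19.2, 111.9]
eef_rot: [-0.0, 1.0, 0.029, -0.0]
wrist_force: [0.5, -0.7, -0.0]
gripper_width: -0.0
```

```bash
python3 - <<'E'
from h import *
ims=[]
p=np.array(sensors.sense()['ee_pos']);print(p)
for n,cc in(('top',(260,178)),('side',(250,200))):
    c=cam(n); i=c['img'][cc[1]-40:cc[1]+40,cc[0]-40:cc[0]+40,::-1]
    ims.append(cv2.resize(i,(395,395),interpolation=cv2.INTER_CUBIC)); print(proj(c,p),proj(c,[586,82,20]),proj(c,[592,-18.9,46]))
    for q in('lever_tip','file','glass','weight','paste'): print(n,q,[(np.array(r['at'])*[512,384],r['confidence']) for r in spotter.pinpoint(n,q)[:1]])
cv2.imwrite('pics/c4.png',np.hstack(ims))
E
```

```text
[592.54986406 -19.23870286 111.91285028]
[[272.51067218 173.31862966]] [[242.31553024 178.42058564]] [[271.70627014 178.18554528]]
top lever_tip [(array([168.6016, 170.688 ]), 0.45)]
top file [(array([261.7856, 179.4048]), 0.57)]
top glass [(array([306.4832, 193.8816]), 0.8)]
top weight [(array([167.68  , 172.6848]), 0.78)]
top paste [(array([190.1056, 205.2864]), 0.91)]
[[256.58890435 177.4367446 ]] [[241.71142377 210.74252843]] [[256.77615044 190.81760698]]
side lever_tip [(array([242.1248, 209.3184]), 0.45)]
side file [(array([250.9824, 205.7088]), 0.89)]
side glass [(array([279.9104, 185.3952]), 0.54)]
side weight [(array([194.816 , 255.0912]), 0.68)]
side paste [(array([235.6224, 253.2864]), 0.89)]
```

View pics/c4.png

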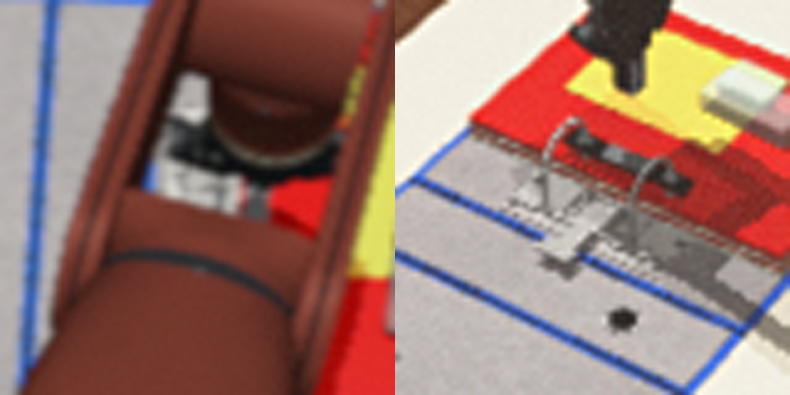

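Request:
send_rows(targets=[0, 0, 0, 0, 0, -25, 1, 0, 0, 0, 0, 0, -20, 1, 0, 0, 0, 0, 0, -10, 1, 0, 0, 0, 0, 0, -4, 1, 0, 0, 0, 0, 0, -3, 1, 0, 0, 0, 0, 0, -3, 1, 0, 0, 0, 0, 0, -2, 1, 0, 0, 0, 0, 0, 0, 1])

```text
time_s: 10.38
ee_pos: [593.3, -19.4, 45.7]
eef_rot: [0.0, 1.0, 0.029, 0.0]
wrist_force: [0.6, 0.2, 0.0]
gripper_width: 0.0
```

Request:
send_rows(targets=[0, 0, 0, 0, 0, -3, 1, 0, 0, 0, 0, 0, -3, 1, 0, 0, 0, 0, 0, -3, 1, 0, 0, 0, 0, 0, -2, 1, 0, 0, 0, 0, 0, 0, 1])

```text
time_s: 10.8
ee_pos: [593.2, -19.4, 34.2]
eef_rot: [0.0, 1.0, 0.029, 0.0]
wrist_force: [1.1, -0.7, 2.2]
gripper_width: -0.1
```

Request:
send_rows(targets=[0, 0, 0, 0, 0, -2, 1, 0, 0, 0, 0, 0, -1, 1, 0, 0, 0, 0, 0, -1, 1, 0, 0, 0, 0, 0, 0, 1])

```text
time_s: 11.13
ee_pos: [592.9, -19.4, 30.1]
eef_rot: [0.0, 1.0, 0.029, 0.0]
wrist_force: [1.8, -0.8, 2.2]
gripper_width: 0.1
```

Request:
send_rows(targets=[0, 0, 0, 0, 0, -0.5, 1, 0, 0, 0, 0, 0, 0, 1])

```text
time_s: 11.3
ee_pos: [592.9, -19.4, 30.1]
eef_rot: [0.0, 1.0, 0.029, 0.0]
wrist_force: [0.7, -0.3, 4.3]
gripper_width: -0.2
```

Request:
send_rows(targets=[0, 0, 0, 0, 0, -0.7, 1, 0, 0, 0, 0, 0, 0, 1])

```text
time_s: 11.47
ee_pos: [593.0, -19.4, 30.0]
eef_rot: [0.0, 1.0, 0.03, 0.0]
wrist_force: [-1.8, 0.5, 8.3]
gripper_width: -0.0
```

Request:
send_rows(targets=[0, 0, 0, 0, 0, -0.7, 1, 0, 0, 0, 0, 0, 0, 1])

```text
time_s: 11.63
ee_pos: [593.0, -19.4, 29.9]
eef_rot: [0.0, 1.0, 0.03, -0.0]
wrist_force: [-3.9, -0.1, 15.2]
gripper_width: -0.1
```

Hard stop at 30 mm: the bar is down. Retracting and taking a final look.

Request:
send_rows(targets=[0, 0, 0, 0, 0, 10, 1, 0, 0, 0, 0, 0, 25, 1, 0, 0, 0, 0, 0, 35, 1, 0, 0, 0, 0, 0, 35, 1, 0, 0, 0, 0, 0, 35, 1, 0, 0, 0, -10, -30, 20, 1, 0, 0, 0, -10, -30, 0, 1, 0, 0, 0, -15, -30, 0, 1, 0, 0, 0, -15, -30, 0, 1, 0, 0, 0, -15, -30, 0, 1])

```text
time_s: 12.47
ee_pos: [526.3, -170.0, 188.0]
eef_rot: [-0.0, 1.0, 0.03, -0.001]
wrist_force: [-0.4, -0.8, -1.1]
gripper_width: -0.2
```

Request:
send_rows(targets=[0, 0, 0, -15, -35, 0, 1, 0, 0, 0, -15, -35, 0, 1, 0, 0, 0, -15, -35, 0, 1, 0, 0, 0, -15, -35, 0, 1, 0, 0, 0, 0, -20, 0, 1, 0, 0, 0, 0, 0, 0, 1, 0, 0, 0, 0, 0, 0, 1])

```text
time_s: 13.05
ee_pos: [466.8, -329.7, 187.6]
eef_rot: [-0.001, 1.0, 0.028, -0.001]
wrist_force: [-0.3, 0.5, -0.4]
gripper_width: 0.0
```

```bash
python3 - <<'E'
from h import *
ims=[]
print(sensors.sense()['ee_pos'],sensors.sense()['wrist_force'])
for n,cc in(('top',(240,178)),('side',(250,210))):
    c=cam(n); i=c['img'][cc[1]-85:cc[1]+85,cc[0]-85:cc[0]+85,::-1]
    ims.append(cv2.resize(i,(399,399),interpolation=cv2.INTER_CUBIC))
    for q in('lever_tip','file','glass','weight','paste','seal'): print(n,q,[(np.array(r['at'])*[512,384],r['confidence']) for r in spotter.pinpoint(n,q)[:1]])
cv2.imwrite('pics/c5.png',np.hstack(ims))
E
```

```text
[ 466.83182319 -329.69702856  187.62513665] [-0.31859199  0.48279902 -0.39996697]
top lever_tip [(array([241.1008, 178.9056]), 0.7)]
top file [(array([263.424 , 178.9824]), 0.89)]
top glass [(array([304.0768, 195.6864]), 0.67)]
top weight []
top paste [(array([188.416, 206.208]), 0.92)]
top seal [(array([201.5232, 160.512 ]), 0.42)]
side lever_tip [(array([242.3808, 206.016 ]), 0.39)]
side file [(array([252.6208, 206.0928]), 0.94)]
side glass [(array([281.4976, 183.3984]), 0.77)]
side weight [(array([194.2016, 254.784 ]), 0.88)]
side paste [(array([236.288 , 253.0176]), 0.84)]
side seal [(array([203.52  , 228.2112]), 0.71)]
```

View pics/c5.png

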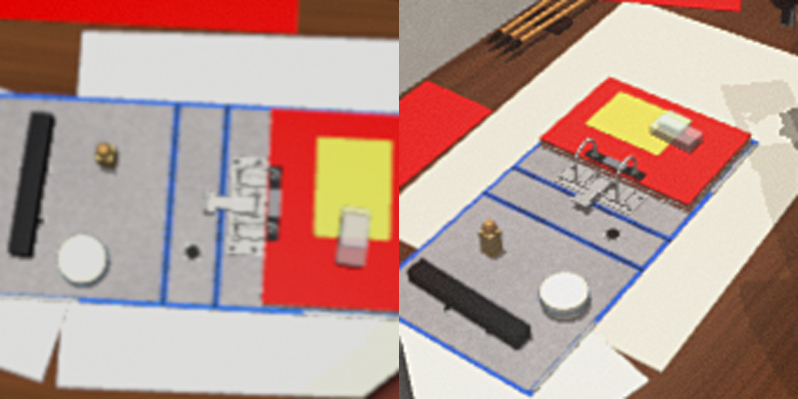

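```bash
python3 - <<'E'
from h import *
for n,b in(('top',(130,250,130,230)),('side',(120,275,200,300))):
    a=cv2.cvtColor(cv2.imread(f'pics/{n}0.png'),6).astype(np.float32); c=cv2.cvtColor(cams.read_camera(n)['img'],7).astype(np.float32)
    x0,x1,y0,y1=b; print(n,cv2.phaseCorrelate(a[y0:y1,x0:x1].copy(),c[y0:y1,x0:x1].copy()))
print(job.hand_in())
E
```

```text
top ((-0.016715095887896325, -0.023688757642915448), 0.9921751769383749)
side ((0.011305788585374899, -0.014853364663260038), 0.9608353354334831)
the job is handed in; nothing more can be done
None
```

The lever is locked down with the rings shut, and the compressor bar lies on the sheets. I pushed the lever over first, then the bar, with the gripper shut, and handed the job in about 13 s into the 48 s.

**Lever:** it took about 7 N at the start, and the force was gone by the time I was past the dead point. I then touched the tip from above and met it at 23 mm, where a locked lever's top should be (about 23.5 mm). The pictures show the arches shut.

**Bar:** I pressed down at its middle until it stopped firmly at 30 mm (30.5 mm is fully down), with a push of up to 15 N. I then lifted clear, and the wrist force fell back to about zero.

**Everything else:** comparing the first and last pictures shows the front cover and the things on it moved less than 0.03 pixel, so the file was not shoved. The glass on the sheets looks unmoved. I did not re-measure the flask, gel, ink cup and punch; the arm's path stayed away from them.

**Disagreements:** two network readings were off:
- The top camera placed the lever tip wrongly (low confidence) while the arm was in the way, and about right once it was clear.
- The top camera missed the paperweight bar in the last look, though it is plain in the picture.

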